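Seal a pan of biscuits and tally it

ROBOT

A 6-joint arm with a two-finger parallel gripper is mounted at the origin on the work surface. World frame = base frame: x ahead of the robot, y to its left, z up, the work surface at z = 0. Lengths are in mm, angles in rad, forces in N, time in s.
With the tool pointing down it reaches from about 350 to 925 mm from the base axis. Payload 6.4 kg.
Tool frame: the origin (TCP) lies on the centre line of the jaws, within the pads' length; the fingertips stand manip.tcp_to_tips ahead of it and the grasp point (between the pads) lies 5 mm behind it (manip.tcp_to_tips is the distance from the TCP to the fingertips, in mm); z points along the fingers, y is the line along which they close (so a half turn about z gives the same grasp; the last joint's range is limited). The gripper opens to 94 mm and grips with 3 to 60 N. Pads are 16 mm wide; open, the fingers measure 119 mm over their backs; the gripper's body (75 mm by 177 mm) begins 78 mm behind the grasp point.
Start: joints at [-1.317, 0.245, 1.558, -0, 1.339, -0.174], TCP at [269.671, -591.431, 219.455] pointing down, gripper open.
Joint ranges: [-3.13, 3.13], [-1.02, 2.26], [0.13, 2.54], [-0.95, 4.09], [0.21, 2.88], [-2.74, 2.74]. Speed limits (rad/s): [2.57, 2.57, 3.14, 3.14, 3.14, 3.14].

INTERFACE

Orientations are given as a unit quaternion [x, y, z, w].
In Python, from workcell import manip gives the robot as it stands. The module is installed in compiled form; this text tells all that it offers.
- The arm moves only by the shell command python3 -m inch 'ROWS' [FORCE]. ROWS is text: rows parted by semicolons, each of 7 numbers parted by spaces: the shift along the world's x, y, z in m, then the turn, a rotation vector about the world's x, y, z in degrees, then the closure in counts, from 0 (fully open) to 255 (shut). A call has 1 to 8 rows; each row is the pose to reach, as a shift and turn from the pose commanded when the call began; what a row does not reach only later rows make up. A row lasts 1/10 s, in which the tool goes at most 50 mm and 8.59 degrees, less where a joint would pass 70% of its speed; a pose out of reach is approached as far as the arm can. A call with a gripper value outside its range is refused whole. The fingers move at their own pace and stop on an object; FORCE is the grip in N (left out, the last holds). Time passes only in rows, so rows that repeat a pose let the fingers close. It gives the time, the measured TCP pose, the force, the opening and the grip force at its end, in the units of the state.
- manip.get_state(): the state, without advancing time (a new reading comes with each control period).
- manip.snapshot(name): name is "scene" or "top" or "wrist"; returns the picture (420x560x3 uint8, red, green, blue); there is no depth.
- manip.get_calibration(name): a dict with "fx", "fy", "cx", "cy" (pixels), "R" (3x3) and "t" (3): a world point X has camera coordinates R X + t; the wrist camera has in their place "mount" (4x4, takes a point from camera to tool coordinates, whose origin is the TCP and whose axes are the flange's). Camera axes: x right, y down, z forward; pixel columns grow to the right and rows downward; lengths in mm; the calibration is good to about 2 mm. A picture is of the moment at which its call begins: read the wrist's pose just before it. get_calibration takes no time and is no camera call.
- manip.close_job(): hands the job in; it is judged then, once.
The state is a dict: "clock": time; "joint_pos": joint angles; "dq": joint speeds; "tau": joint torques, N m; "tcp_pos": TCP position; "tcp_rot": TCP orientation; "contact_force": force on the tool from outside, world axes, zero at the start; "torque": the same for the moment, N m; "finger_gap": finger opening in mm; "gripper_force": force on a finger pad.
Only numpy, scipy, OpenCV 4.12 (cv2) and the standard library are available. Lean on these libraries where they do the work, as an engineer would, in place of code of your own. Each camera call takes 0.05 s, during which the arm holds its last target. There are 200 camera calls.

TASK

Close up the pan of biscuits: first lay the spatula that was left across it flat in the tool tray, then set the rectangular lid on the pan and press it down against its stiff rubber seal until it sits home and level on the rim all round; do not drop the lid. Only then count the pan: swing the tally counter's sprung lever right over to its stop and let it spring back. Leave the round lid, the jar, the bottle and the shaker where they stand.

Things in the scene. Friction and masses are not known exactly. Their poses are not given: they have to be found in the camera images.
- pan: Fixed open steel pan of square biscuits. Origin at the centre of its underside, z up, long side along its y. Its rim is a flat flange 12 mm wide, outline 104 mm (x) by 144 mm (y), top face 60 mm above the origin; the mouth is 80 by 120 mm; the biscuits reach 37 mm above the origin.
- seal_top (a point): Centre of the pan's mouth at the height of the raised seal's top, 66 mm above the pan's origin. The seal is four black rubber strips 5 mm wide along the middle of the flange, 6 mm proud of the rim; pressed, they sink flush and stay down. All four together need about 16 N, pressed at the lid's middle.
- lid: Loose rectangular steel lid of the pan, 0.18 kg, lying flat on the table. Origin at the centre of its underside, z up, long side along y. Below, a locating step 70 (x) by 110 (y) by 5 mm (5 mm play all round in the mouth), then the plate 104 by 144 mm, z 5 to 9 mm. Home, the plate is on the rim: origin 55 mm above the pan's (61 mm on the raised seal). Fits either way round.
- lid_knob (a point): Top centre of the rectangular lid's knob, 35 mm above the lid's origin. The knob stands in the middle of the lid: a square black block 24 by 24 mm, 26 mm high, its sides along the lid's x and y.
- round_lid: Bystander: a loose round steel lid, 120 mm across, 9 mm thick, with the same 24 mm square knob reaching 35 mm; it belongs to another pot. Origin at the centre of its underside.
- spatula: Loose flat spatula lying across the open pan on its seal, 160 mm long, 0.08 kg. Origin midway along its underside, x along its length. Wooden handle from x = -80 to +5 mm, 22 mm wide and 16 mm high; flat steel blade from x = 0 to +80 mm, 48 mm wide and 3 mm thick. Its centre of mass lies near the origin.
- tray: Fixed dark steel open tool tray, empty, outside 118 mm (x) by 200 mm (y) by 22 mm high, walls and floor 4 mm, long side along its y. Origin at the centre of its underside.
- counter: Fixed tally counter, an aluminium box 60 mm (x) by 56 mm (y) by 40 mm high with two small brackets on top that carry the lever. Origin at the centre of its underside; a window with four blank white wheels is on its -x face.
- lever (a joint): Swing of the counter's sprung lever: 0 at rest, leaning 0.4 rad to the counter's -x; 0.8 at its stop, leaning 0.4 rad to the counter's +x. The hinge runs along the counter's y, 58 mm above its origin. The lever is 58 mm long; pushing at the pad takes 2 to 6 N and it springs back by itself.
- lever_pad (a point): Centre of the black pad at the lever's end, 47 mm from the hinge; the pad is 10 mm thick, 26 mm wide (along the counter's y) and 22 mm along the lever.
- jar: Bystander: a closed glass jar, 74 mm across, 115 mm high. Origin at the centre of its underside.
- tall_bottle: Bystander: a slim closed bottle, 40 mm across, 140 mm high, standing between the things nearest the robot. Origin at the centre of its underside.
- shaker: Bystander: a steel shaker, 40 mm across, 90 mm high, standing between the things nearest the robot. Origin at the centre of its underside.
Not all that is in view belongs to the job. What is shaped like the spatula but red is not meant.

How it is judged (in metres and radians):
On the way, in this order (a step that is already met when the one before it is completed fails the run):
1. the spatula lies flat in the tool tray (x of spatula in the frame of tray between -0.059 and 0.059 m and y of spatula in the frame of tray between -0.1 and 0.1 m and z of spatula in the frame of tray below 0.012 m and angle between spatula's own z axis and vertical below 0.12 rad), for 0.2 s.
2. the rectangular lid is pressed home and level on the pan (x of lid in the frame of pan between -0.008 and 0.008 m and y of lid in the frame of pan between -0.008 and 0.008 m and z of lid in the frame of pan between 0.05 and 0.0572 m and angle between lid's own z axis and vertical below 0.025 rad and angle between the x axis of lid and the x axis of pan, either way round below 0.15 rad), for 0.2 s.
3. the counter's lever is swung to its stop (value of joint lever above 0.73 rad), for 0.05 s.
At the end, for the whole second after the job is handed in: Spatula flat (0.12 rad) on the tool tray's floor; rectangular lid home on the pan: plate within 2.2 mm of the rim, level within 0.025 rad, centred within 8 mm, square within 0.15 rad; counter lever swung to its stop (over 0.73 rad) and back at rest (under 0.06 rad); all at rest (all of step 1 and all of step 2 and value of joint lever below 0.06 rad and linear speed of each of lid, spatula below 0.02 m/s); the robot touches nothing.
It fails at once if the round lid is shoved more than 30 mm or tipped (distance of round_lid from where it was at the start of the episode above 0.03 m or angle between round_lid's own z axis and vertical above 0.3 rad).
It fails at once if the jar, the bottle or the shaker is shoved more than 30 mm or tipped (distance of any of jar, tall_bottle, shaker from where it was at the start of the episode above 0.03 m or angle between any of jar, tall_bottle, shaker's own z axis and vertical above 0.3 rad).
It fails at once if the lever is swung (beyond 0.4 rad) before the rectangular lid is home on the pan (value of joint lever above 0.4 rad and (z of lid in the frame of pan above 0.058 m or horizontal distance between lid and pan above 0.02 m)).
It fails at once if the lid is dropped (falls free of the fingers faster than 0.7 m/s) (linear speed of lid above 0.7 m/s and contact force between lid and the fingers below 0.05 N).
It also fails if it takes over 70 s, if anything falls off the work surface, if the arm or the gripper's body presses on something with over 40 N, if the wrist force passes 120 N, or if a joint passes its speed limit or range.

## Working session

There is one attempt and no reset: what is moved stays moved. The work goes in short steps, Python scripts to look and compute and a shell command to move; the robot and the scene stay as the last step left them, time stands still between calls to the robot, and variables do not carry over. Pictures are saved under pics/ and viewed, at most 10 in all, crops included, and the job is handed in when it is done.

```bash
mkdir -p pics; cat > h.py <<'E'
import numpy as np, cv2
from workcell import manip
from scipy.spatial.transform import Rotation as Ro
def snap(n,f):
    im=np.array(manip.snapshot(n)); cv2.imwrite('pics/'+f+'.png',im[:,:,::-1]); return im
def cam(n,st=None):
    c=manip.get_calibration(n)
    if 'R' in c: return c,np.array(c['R']),np.array(c['t']).ravel()
    st=st or manip.get_state()
    T=np.eye(4);T[:3,:3]=Ro.from_quat(st['tcp_rot']).as_matrix();T[:3,3]=st['tcp_pos']
    M=np.linalg.inv(T@np.array(c['mount'])); return c,M[:3,:3],M[:3,3]
def ray(C,uv,z):
    c,R,t=C; uv=np.atleast_2d(np.array(uv,float))
    d=np.c_[(uv[:,0]-c['cx'])/c['fx'],(uv[:,1]-c['cy'])/c['fy'],np.ones(len(uv))]@R
    o=-R.T@t; return o+d*((z-o[2])/d[:,2])[:,None]
def proj(C,X):
    c,R,t=C; p=np.atleast_2d(X)@R.T+t; return np.c_[p[:,0]/p[:,2]*c['fx']+c['cx'],p[:,1]/p[:,2]*c['fy']+c['cy']]
E
python3 - <<'E'
from h import *
a=snap('top','top0'); b=snap('scene','scene0')
for n in('top','scene'):
    c,R,t=cam(n);print(n,c['fx'],c['cx'],c['cy'],(-R.T@t).round(),R.round(3).tolist())
print(manip.tcp_to_tips,manip.get_state())
E
```

```text
top 400.7283469277564 278.74399186891986 213.56809528634096 [ 473. -102. 1152.] [[-0.019, -1.0, 0.023], [-0.997, 0.017, -0.08], [0.08, -0.024, -0.997]]
scene 467.1232709193739 280.23705043679274 210.05292432899114 [1106.  541. 1036.] [[-0.749, 0.662, -0.015], [0.493, 0.542, -0.68], [-0.443, -0.517, -0.733]]
14.0 {'clock': 0.1, 'joint_pos': array([-1.31711622e+00,  2.45739253e-01,  1.55885978e+00,  6.70624088e-06,
        1.33871751e+00, -1.74075943e-01]), 'dq': array([ 0.00166076,  0.00144871, -0.00394216, -0.00060598, -0.00050395,
        0.00084335]), 'tau': array([-5.16421442e-04, -4.16913915e+01, -3.15528309e+01,  6.86164806e-02,
        3.09360051e-02, -5.38117297e-05]), 'tcp_pos': array([ 269.53082896, -590.92346307,  218.47610928]), 'tcp_rot': array([ 9.77214951e-01,  2.12250314e-01, -3.10381095e-05, -8.61390605e-04]), 'contact_force': array([-0.85350637, -0.3550004 , -0.25534562]), 'torque': array([-0.02990184,  0.05435806,  0.00601775]), 'gripper_force': 0.0, 'finger_gap': 94.24165200739313}
```

View pics/top0.png

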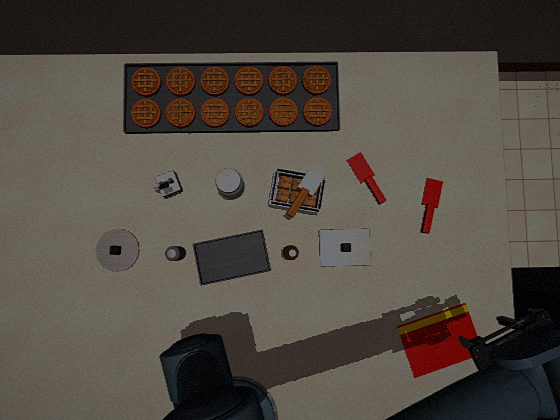

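View pics/scene0.png

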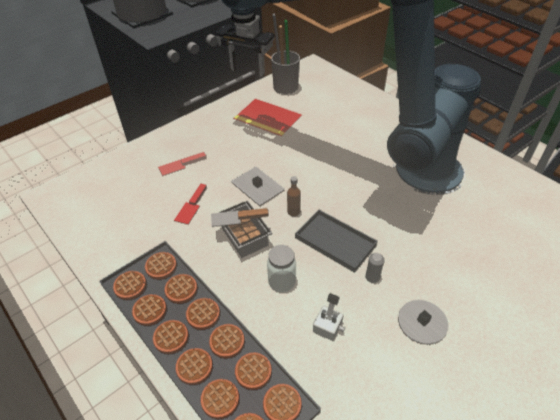

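Top view: wooden-handled spatula on the pan at (305,192), with red lookalikes at (366,178) and (431,206). The rectangular lid is at (345,247) and the round lid lookalike at (118,250). The tray is at (232,257), the counter at (167,184), the jar at (230,183), the bottle at (290,253) and the shaker at (175,253). I choose the wooden spatula and the rectangular lid, and check them in a crop.

```bash
python3 - <<'E'
from h import *
im=cv2.imread('pics/top0.png'); C=cam('top')
cv2.imwrite('pics/crop0.png',cv2.resize(im[140:300,90:400],None,fx=2.55,fy=2.55,interpolation=cv2.INTER_CUBIC))
hsv=cv2.cvtColor(im,cv2.COLOR_BGR2HSV)
def rect(m,box,z,name):
    x0,y0,x1,y1=box; k=np.zeros(m.shape,np.uint8); k[y0:y1,x0:x1]=m[y0:y1,x0:x1]
    cs,_=cv2.findContours(k,cv2.RETR_EXTERNAL,cv2.CHAIN_APPROX_NONE); c=max(cs,key=cv2.contourArea)
    p=ray(C,c.reshape(-1,2),z)[:,:2].astype(np.float32); print(name,len(c),cv2.minAreaRect(p))
H,S,V=cv2.split(hsv)
b=lambda c:(c.astype(np.uint8)*255)
rect(b((V<110)),(188,225,276,290),22,'tray')
rect(b((S<45)&(V>110)),(312,222,378,272),9,'lid')
rect(b((V<60)),(335,238,356,258),35,'knob')
rect(b((S<40)&(V>90)),(146,165,188,202),40,'counter')
for p in [(175,180),(160,188),(345,247),(330,240),(300,180),(315,175),(295,210),(272,190),(167,190),(400-200,250)]: print(p,hsv[p[1],p[0]])
for n,u,z in [('bottle',(290,253),140),('shaker',(175,253),90),('jar',(230,183),115),('round',(116,250),35)]: print(n,ray(C,u,z).round())
E
```

```text
tray 242 ((441.90521240234375, 7.5433197021484375), (129.85911560058594, 210.6292266845703), 10.311899185180664)
lid 427 ((461.98291015625, -317.2158203125), (123.38327026367188, 206.7751007080078), 7.526237487792969)
knob 32 ((465.3636474609375, -312.4870910644531), (28.043622970581055, 22.232820510864258), 88.90870666503906)
counter 386 ((652.3137817382812, 181.041259765625), (113.91093444824219, 101.25602722167969), 89.191162109375)
(175, 180) [129  14 124]
(160, 188) [0 0 0]
(345, 247) [160  36  21]
(330, 240) [105  13 115]
(300, 180) [ 12 213  92]
(315, 175) [  0  11 112]
(295, 210) [ 12 205  97]
(272, 190) [107  30  59]
(167, 190) [ 4 24 75]
(200, 250) [120  10  50]
bottle [[ 454. -153.  140.]]
shaker [[458. 146.  90.]]
jar [[638.  -2. 115.]]
round [[469. 320.  35.]]
```

View pics/crop0.png

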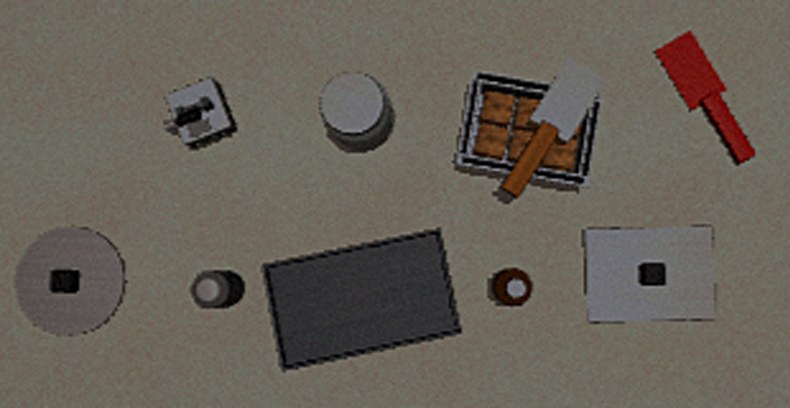

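The crop confirms the wooden spatula, with its handle end at (508,192) and blade end at (585,68) in crop pixels. The rectangular lid's knob is at (652,273), and the counter's lever assembly is around (195,110).

```bash
python3 - <<'E'
from h import *
C=cam('top'); f=lambda L,z:ray(C,np.array(L,float)/2.55+[90-.3,140-.3],z)[:,:2]
def r(n,L,z):
    p=f(L,z); print(n,p.mean(0).round(1),'edges',np.linalg.norm(np.roll(p,-1,0)-p,axis=1).round(),
      'ang',np.degrees(np.arctan2(*(np.roll(p,-1,0)-p).T[::-1])).round(1))
r('pan',[(477,74),(602,95),(585,187),(457,166)],60)
r('lid',[(584,229),(713,226),(715,319),(590,322)],9)
r('tray',[(264,265),(440,230),(461,330),(283,370)],22)
r('counter',[(166,94),(213,78),(236,126),(190,145)],40)
p=f([(508,192),(585,68),(548,127)],72); d=p[1]-p[0]
print('spat',p.round(),np.linalg.norm(d),np.degrees(np.arctan2(d[1],d[0])))
print(np.degrees(manip.get_state()['joint_pos']))
R=Ro.from_quat(manip.get_state()['tcp_rot']).as_matrix();print(R.round(3))
print(np.array(manip.get_calibration('wrist')['mount']).round(2),manip.get_calibration('wrist')['fx'])
E
```

```text
pan [ 621.9 -182. ] edges [137. 102. 139. 102.] ang [-100.5  168.    79.7  -13.2]
lid [ 465.  -316.8] edges [146. 104. 140. 104.] ang [-89.7 179.1  90.2   2.2]
tray [444.1   4. ] edges [197. 112. 198. 116.] ang [ -79.8 -169.   101.4   10.1]
counter [651.8 175.7] edges [54. 59. 54. 62.] ang [ -71.6 -154.8  112.    24.9]
spat [[ 555. -156.]
 [ 687. -241.]
 [ 623. -200.]] 157.2393845467544 -32.915831333121254
[-7.54652008e+01  1.40798221e+01  8.93160860e+01  3.84239299e-04
  7.67028634e+01 -9.97381685e+00]
[[ 0.91   0.415 -0.   ]
 [ 0.415 -0.91   0.002]
 [ 0.    -0.002 -1.   ]]
[[-0.0000e+00 -9.6000e-01 -2.8000e-01  8.0380e+01]
 [ 1.0000e+00  0.0000e+00 -0.0000e+00  8.0000e-02]
 [ 0.0000e+00 -2.8000e-01  9.6000e-01 -1.6563e+02]
 [ 0.0000e+00  0.0000e+00  0.0000e+00  1.0000e+00]] 330.1331564224391
```

```bash
R='0.17 0.2 0.03 0 0 61 0'; python3 -m inch '0.17 0.2 0.03 0 0 62 0;0.17 0.2 0.03 0 0 62 0;0.17 0.2 0.03 0 0 62 0;0.17 0.2 0.03 0 0 62 0;0.17 0.2 0.03 0 0 62 0;0.17 0.2 0.03 0 0 62 0;0.17 0.2 0.03 0 0 62 0;0.17 0.2 0.03 0 0 62 0'
python3 -m inch '0.17 0.2 -0.03 0 0 60.5 120;0.17 0.2 -0.03 0 0 60.5 120;0.17 0.2 -0.03 0 0 60.5 120;0.17 0.2 -0.03 0 0 60.5 120;0.17 0.2 -0.03 0 0 60.5 120;0.17 0.2 -0.03 0 0 60.5 120;0.17 0.2 -0.03 0 0 60.5 120;0.17 0.2 -0.03 0 0 60.5 120'
python3 - <<'E'
from h import *
st=manip.get_state(); print(st['joint_pos'],st['clock'],st['finger_gap'],Ro.from_quat(st['tcp_rot']).as_matrix()[:,0])
im=snap('wrist','w1'); C=cam('wrist',st)
print(proj(C,[[622,-199,74],[555,-156,74],[622,-182,60]]).round())
import pickle; pickle.dump({k:np.array(st[k]) for k in('tcp_pos','tcp_rot')},open('w1.pkl','wb'))
E
```

```text
clock: 0.9
tcp_pos: [440.1, -390.4, 249.1]
tcp_rot: [0.727, 0.687, 0.0, -0.0]
contact_force: [0.8, 0.9, -0.0]
finger_gap: 93.8
gripper_force: 0.0
clock: 1.7
tcp_pos: [609.7, -190.6, 218.7]
tcp_rot: [0.283, 0.959, 0.0, -0.001]
contact_force: [-0.3, -0.0, 0.2]
finger_gap: 49.9
gripper_force: 0.0
[-4.80106306e-01  2.20832644e-01  1.58790334e+00 -5.08959809e-05
  1.33415017e+00 -1.47642832e+00] 1.7 49.89259687395997 [-0.83948383  0.54338316  0.00128308]
[[287. 219.]
 [286. 136.]
 [301. 206.]]
```

View pics/w1.png

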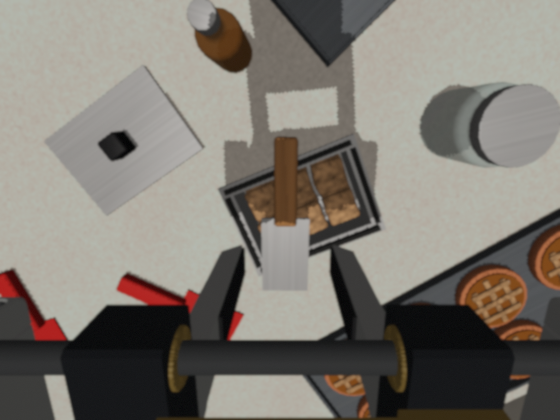

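The wrist view shows the handle end at (286,138), the blade start at (285,222) and the blade end at (285,289), lined up between the fingers. Pan rim corners are at (221,188), (352,140) and (381,226). The lid's corners are (146,67), (203,147), (108,214) and (47,142), and its knob is at (117,145).

```bash
python3 - <<'E'
from h import *
import pickle
st=pickle.load(open('w1.pkl','rb')); C=cam('wrist',st)
p=np.r_[ray(C,[(286,138)],82),ray(C,[(285,289)],69)][:,:2]; d=p[1]-p[0]
print('spat ends',p.round(1),'mid',p.mean(0).round(1),np.linalg.norm(d).round(1),np.degrees(np.arctan2(d[1],d[0])))
def r(n,L,z):
    p=ray(C,L,z)[:,:2]; e=np.roll(p,-1,0)-p
    print(n,p.round(1).tolist(),p.mean(0).round(1),np.linalg.norm(e,axis=1).round(),np.degrees(np.arctan2(e[:,1],e[:,0])).round(1))
r('lid',[(146,67),(203,147),(108,214),(47,142)],9)
r('pan',[(221,188),(352,140),(381,226)],60)
print('pan c',(ray(C,[(221,188)],60)+ray(C,[(381,226)],60))/2)
im=cv2.imread('pics/w1.png'); H,S,V=cv2.split(cv2.cvtColor(im,cv2.COLOR_BGR2HSV))
k=((V<45)*255).astype(np.uint8); m=np.zeros_like(k); m[125:165,95:140]=k[125:165,95:140]
print('knob px',cv2.boundingRect(m))
E
```

```text
spat ends [[ 556.1 -156.9]
 [ 687.9 -243.7]] mid [ 622.  -200.3] 157.8 -33.36691271862576
lid [[418.5, -243.1], [517.3, -242.7], [518.8, -384.1], [418.5, -385.2]] [ 468.3 -313.7] [ 99. 141. 100. 142.] [   0.2  -89.4 -179.4   90. ]
pan [[562.8, -238.9], [593.3, -105.4], [685.3, -123.6]] [ 613.8 -155.9] [137.  94. 168.] [  77.2  -11.2 -136.7]
pan c [[ 624.04491655 -181.2279434    60.        ]]
knob px (100, 132, 35, 28)
```

```bash
python3 -m inch '0 -0.001 -0.05 0 0 -0.5 120;0 -0.001 -0.1 0 0 -0.5 120;0 -0.001 -0.13 0 0 -0.5 120;0 -0.001 -0.137 0 0 -0.5 120;0 -0.001 -0.137 0 0 -0.5 120;0 -0.001 -0.137 0 0 -0.5 255;0 -0.001 -0.137 0 0 -0.5 255;0 -0.001 -0.137 0 0 -0.5 255' 25
```

```text
clock: 2.55
tcp_pos: [610.8, -193.1, 84.6]
tcp_rot: [0.288, 0.958, -0.0, 0.002]
contact_force: [0.4, -0.4, 0.1]
finger_gap: 28.9
gripper_force: 0.0
```

```bash
python3 -m inch '0 0 0 0 0 0 255;0 0 -0.001 0 0 0 255;0 0 -0.001 0 0 0 255;0 0 -0.001 0 0 0 255' 25
```

```text
clock: 2.95
tcp_pos: [610.4, -192.8, 83.0]
tcp_rot: [0.288, 0.958, -0.0, 0.001]
contact_force: [-2.3, 0.7, 5.6]
finger_gap: 21.7
gripper_force: 25.0
```

```bash
python3 -m inch '0 0 0.03 0 0 0 255;0 0 0.06 0 0 0 255;0 0 0.1 0 0 0 255;0 0 0.1 0 0 0 255;0 0 0.1 0 0 0 255'
python3 - <<'E'
from h import *
st=manip.get_state(); im=snap('wrist','w2'); C=cam('wrist',st)
print(st['tcp_pos'],np.array(st['contact_force']))
import pickle; pickle.dump({k:np.array(st[k]) for k in('tcp_pos','tcp_rot')},open('w2.pkl','wb'))
E
```

```text
clock: 3.45
tcp_pos: [610.0, -192.5, 182.1]
tcp_rot: [0.288, 0.958, -0.0, 0.001]
contact_force: [0.1, 0.2, -0.7]
finger_gap: 21.7
gripper_force: 25.0
[ 609.97430255 -192.54174482  182.07800094] [ 0.13650822  0.23092597 -0.6966655 ]
```

View pics/w2.png

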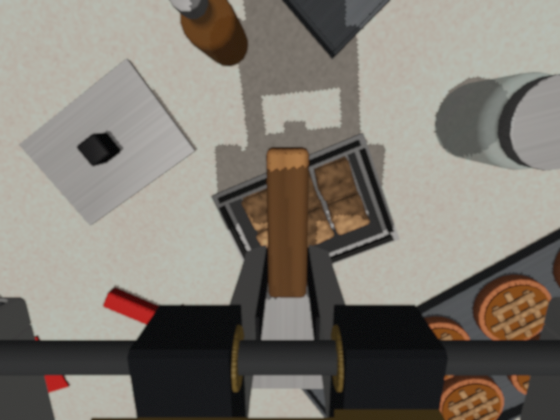

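Spatula held, level between the fingers. Next I carry it over to the tray.

```bash
python3 -m inch '-0.02 0.02 0.03 0 0 -46 255;-0.168 0.21 0.03 0 0 -46 255;-0.168 0.21 0.03 0 0 -46 255;-0.168 0.21 0.03 0 0 -46 255;-0.168 0.21 0.03 0 0 -46 255;-0.168 0.21 0.03 0 0 -46 255;-0.168 0.21 0.03 0 0 -46 255;-0.168 0.21 0.03 0 0 -46 255'
python3 -m inch '0 0 -0.05 0 0 0 255;0 0 -0.1 0 0 0 255;0 0 -0.14 0 0 0 255;0 0 -0.155 0 0 0 255;0 0 -0.155 0 0 0 255;0 0 -0.155 0 0 0 255'
python3 - <<'E'
from h import *
st=manip.get_state(); C=cam('top'); im=snap('top','t2'); W=snap('wrist','w3')
a=cv2.resize(im[200:320,170:300],None,fx=3,fy=3,interpolation=cv2.INTER_CUBIC)
o=np.zeros((420,800,3),np.uint8);o[:360,:390]=a;o[:308,390:]=cv2.resize(W,(410,308));cv2.imwrite('pics/t2c.png',o[:,:,::-1])
E
```

```text
clock: 4.3
tcp_pos: [440.6, 18.2, 209.8]
tcp_rot: [0.639, 0.769, -0.001, -0.001]
contact_force: [1.1, -0.1, -0.6]
finger_gap: 21.9
gripper_force: 25.0
clock: 4.9
tcp_pos: [442.2, 16.9, 56.4]
tcp_rot: [0.64, 0.769, -0.0, -0.0]
contact_force: [0.4, -0.1, -1.6]
finger_gap: 21.7
gripper_force: 25.0
```

View pics/t2c.png

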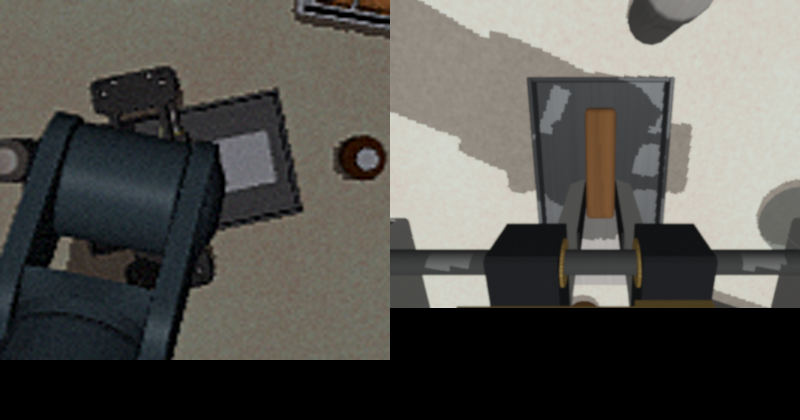

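Spatula centred over the tray (wrist pane: handle at column 600, tray walls at 533 and 668). Now I lower it and release.

```bash
python3 -m inch '0 0 -0.02 0 0 0 255;0 0 -0.03 0 0 0 255;0 0 -0.034 0 0 0 255;0 0 -0.034 0 0 0 255;0 0 -0.034 0 0 0 255'
```

```text
clock: 5.5
tcp_pos: [442.2, 17.5, 23.1]
tcp_rot: [0.639, 0.769, 0.0, 0.0]
contact_force: [1.1, 0.3, -0.7]
finger_gap: 21.4
gripper_force: 25.0
```

```bash
python3 -m inch '0 0 -0.001 0 0 0 255;0 0 -0.002 0 0 0 255;0 0 -0.002 0 0 0 255;0 0 -0.002 0 0 0 150;0 0 -0.002 0 0 0 150;0 0 -0.002 0 0 0 150;0 0 0.04 0 0 0 150;0 0 0.08 0 0 0 150'
python3 -m inch '0 0 0.05 0 0 0 150;0 0 0.1 0 0 0 130;0 0 0.1 0 0 0 130'
python3 - <<'E'
from h import *
W=snap('wrist','w4'); st=manip.get_state(); print(st['tcp_pos'])
H,S,V=cv2.split(cv2.cvtColor(W,cv2.COLOR_RGB2HSV))
m=((S>120)&(H<20)&(V>40)).astype(np.uint8)*255
cs,_=cv2.findContours(m,cv2.RETR_EXTERNAL,cv2.CHAIN_APPROX_NONE)
C=cam('wrist',st)
for c in cs:
    if cv2.contourArea(c)>400: print(cv2.boundingRect(c),cv2.minAreaRect(ray(C,c.reshape(-1,2),20)[:,:2].astype(np.float32)))
E
```

```text
clock: 6.3
tcp_pos: [440.4, 17.8, 102.3]
tcp_rot: [0.639, 0.769, -0.001, -0.002]
contact_force: [0.6, -0.8, -0.2]
finger_gap: 38.5
gripper_force: 0.0
clock: 6.6
tcp_pos: [446.0, 16.7, 210.1]
tcp_rot: [0.639, 0.769, 0.003, 0.007]
contact_force: [0.6, 0.2, 0.4]
finger_gap: 45.7
gripper_force: 0.0
[443.99460941  17.0835516  206.32264301]
(253, 309, 29, 31) ((450.8640441894531, -148.6788330078125), (34.877925872802734, 42.59403610229492), 10.144299507141113)
(272, 130, 20, 77) ((434.5672302246094, 42.74322509765625), (20.228818893432617, 81.54547119140625), 9.781767845153809)
```

```bash
python3 -m inch '0.023 -0.33 0 0 0 -10.5 90;0.023 -0.33 0 0 0 -10.5 90;0.023 -0.33 0 0 0 -10.5 90;0.023 -0.33 0 0 0 -10.5 90;0.023 -0.33 0 0 0 -10.5 90;0.023 -0.33 0 0 0 -10.5 90;0.023 -0.33 0 0 0 -10.5 90;0.023 -0.33 0 0 0 -10.5 90'
python3 -m inch '0 0 -0.04 0 0 0 90;0 0 -0.08 0 0 0 90;0 0 -0.08 0 0 0 90;0 0 -0.08 0 0 0 90'
python3 - <<'E'
from h import *
st=manip.get_state(); W=snap('wrist','w5'); C=cam('wrist',st); print(st['joint_pos'])
H,S,V=cv2.split(cv2.cvtColor(W,cv2.COLOR_RGB2HSV))
print(proj(C,[[468,-313,35],[468,-313,9]]).round())
m=((V<50)).astype(np.uint8)*255
cs,_=cv2.findContours(m,cv2.RETR_EXTERNAL,cv2.CHAIN_APPROX_NONE)
for c in cs:
    if cv2.contourArea(c)>200: print(cv2.boundingRect(c),ray(C,cv2.minAreaRect(c)[0],35).round(1))
E
```

```text
clock: 7.45
tcp_pos: [463.6, -315.1, 200.0]
tcp_rot: [0.709, 0.706, -0.0, -0.002]
contact_force: [-0.1, 0.2, -0.1]
finger_gap: 61.0
gripper_force: 0.0
clock: 7.85
tcp_pos: [464.2, -311.0, 121.6]
tcp_rot: [0.707, 0.707, 0.0, -0.002]
contact_force: [0.2, 0.1, 0.4]
finger_gap: 60.7
gripper_force: 0.0
[-7.93345387e-01  1.45928219e-01  1.86290396e+00  1.36473699e-04
  1.13577120e+00 -7.94364220e-01]
[[292. 225.]
 [292. 216.]]
(0, 249, 560, 171) [[ 457.  -414.3   35. ]]
(276, 208, 29, 33) [[ 466.2 -312.4   35. ]]
(454, 129, 106, 27) [[ 628.2 -247.6   35. ]]
(524, 81, 36, 61) [[ 653.4 -224.4   35. ]]
(249, 9, 52, 37) [[ 455.3 -170.7   35. ]]
(443, 0, 48, 129) [[ 589.4 -193.6   35. ]]
(419, 0, 54, 128) [[ 574.1 -192.    35. ]]
```

View pics/w5.png

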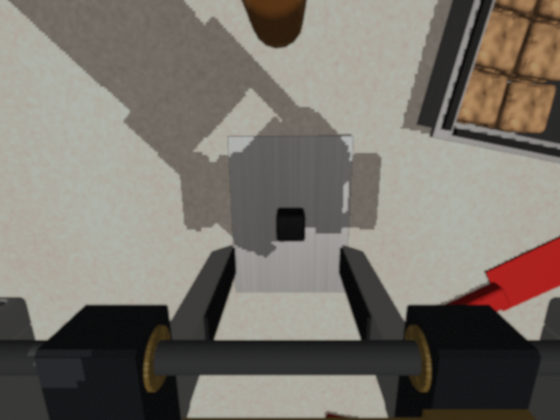

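The lid is squared between the fingers and its knob is at (291,225). I descend around the knob with the tips just above the plate.

```bash
python3 -m inch '0.002 -0.002 -0.04 0 0 0 90;0.002 -0.002 -0.07 0 0 0 90;0.002 -0.002 -0.09 0 0 0 90;0.002 -0.002 -0.095 0 0 0 90;0.002 -0.002 -0.095 0 0 0 90;0.002 -0.002 -0.095 0 0 0 90;0.002 -0.002 -0.095 0 0 0 90'
```

```text
clock: 8.6
tcp_pos: [467.8, -315.4, 29.5]
tcp_rot: [0.707, 0.707, -0.0, 0.002]
contact_force: [-0.1, 0.3, 0.1]
finger_gap: 60.8
gripper_force: 0.0
```

```bash
python3 -m inch '0 0 -0.0035 0 0 0 90;0 0 -0.0035 0 0 0 90;0 0 -0.0035 0 0 0 255;0 0 -0.0035 0 0 0 255;0 0 -0.0035 0 0 0 255;0 0 -0.0035 0 0 0 255;0 0 -0.0035 0 0 0 255;0 0 -0.0035 0 0 0 255' 50
```

```text
clock: 9.4
tcp_pos: [466.7, -314.5, 24.0]
tcp_rot: [0.707, 0.707, 0.0, 0.0]
contact_force: [-1.0, 0.2, 0.1]
finger_gap: 23.4
gripper_force: 50.0
```

```bash
python3 -m inch '0 0 0.02 0 0 0 255;0 0 0.06 0 0 0 255;0 0 0.1 0 0 0 255;0 0 0.13 0 0 0 255;0 0 0.13 0 0 0 255'
python3 -m inch '0.03 0.025 0 0 0 -4 255;0.06 0.05 0 0 0 -8 255;0.09 0.075 0 0 0 -11.5 255;0.12 0.1 0 0 0 -11.5 255;0.145 0.125 0 0 0 -11.5 255;0.157 0.133 0 0 0 -11.5 255;0.157 0.133 0 0 0 -11.5 255;0.157 0.133 0 0 0 -11.5 255'
python3 - <<'E'
from h import *
import pickle
st=pickle.load(open('w2.pkl','rb')); C=cam('wrist',st)
q=ray(C,[(214,200),(363,136),(398,236)],60)[:,:2]; print('pan3',q.round(1),((q[0]+q[2])/2).round(1))
st=manip.get_state(); print(st['tcp_pos'],st['contact_force'],st['finger_gap']); C=cam('wrist',st)
pickle.dump({k:np.array(st[k]) for k in('tcp_pos','tcp_rot')},open('w6.pkl','wb'))
W=snap('wrist','w6');S=snap('scene','s6')
o=np.zeros((420,800,3),np.uint8);o[:,:460]=W[:,50:510];o[:340,460:]=cv2.resize(S[150:300,170:320],(340,340));cv2.imwrite('pics/c6.png',o[:,:,::-1])
E
```

```text
clock: 9.9
tcp_pos: [468.8, -316.5, 158.7]
tcp_rot: [0.707, 0.707, -0.0, 0.005]
contact_force: [0.3, -0.8, -1.3]
finger_gap: 23.5
gripper_force: 50.0
clock: 10.7
tcp_pos: [622.5, -181.8, 152.3]
tcp_rot: [0.774, 0.633, -0.001, -0.001]
contact_force: [0.5, -0.6, -2.5]
finger_gap: 23.6
gripper_force: 50.0
pan3 [[ 566.  -242.2]
 [ 591.1 -102.8]
 [ 687.5 -120.8]] [ 626.7 -181.5]
[ 622.50830412 -181.7958358   152.34650023] [ 0.5357336  -0.60207388 -2.45629594] 23.596837651320453
```

View pics/c6.png

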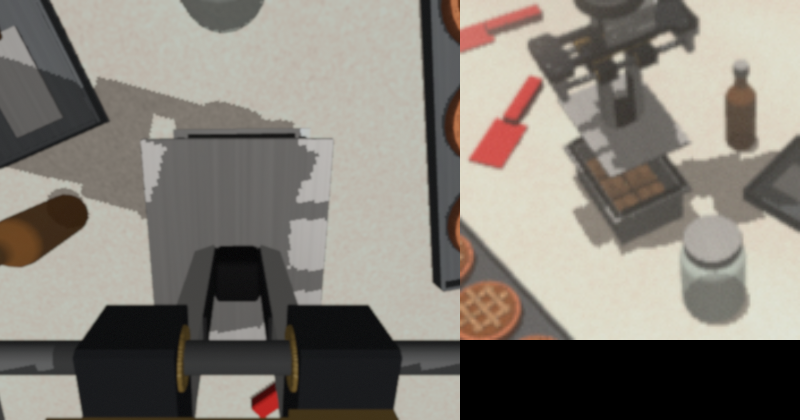

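Lid held level over the pan. The pan's far rim edge runs from about (225,130) to (356,130), parallel to the lid's edge at row 140 from (192) to (382).

```bash
python3 - <<'E'
from h import *
import pickle
st=pickle.load(open('w6.pkl','rb')); C=cam('wrist',st)
g=cv2.cvtColor(cv2.imread('pics/w6.png'),cv2.COLOR_BGR2GRAY)
for r in (130,132): print(r,g[r,215:370].tolist())
print(g[120:145,290].tolist())
a=np.radians(-11.5);u=np.array([np.cos(a),np.sin(a)]);v=np.array([-u[1],u[0]])
for n,L,z in[('pan',[(225,130),(356,130)],60),('lid',[(192,140),(382,140)],137)]:
    p=ray(C,L,z)[:,:2]; m=p.mean(0); L0={'pan':72,'lid':72}[n]
    print(n,p.round(1),np.linalg.norm(p[1]-p[0]).round(1),np.degrees(np.arctan2(*(p[1]-p[0])[::-1])).round(1),'centre',(m-L0*v).round(1))
E
```

```text
130 [192, 192, 192, 191, 190, 189, 185, 173, 150, 128, 116, 111, 107, 107, 107, 107, 108, 107, 107, 106, 107, 108, 107, 107, 107, 107, 107, 107, 107, 108, 107, 107, 108, 107, 108, 107, 107, 109, 108, 108, 108, 108, 108, 109, 108, 108, 108, 108, 109, 109, 109, 109, 109, 109, 109, 109, 109, 109, 109, 109, 109, 109, 109, 109, 110, 110, 110, 110, 110, 111, 111, 111, 111, 112, 112, 113, 112, 112, 112, 112, 112, 112, 112, 112, 112, 112, 111, 112, 111, 111, 111, 111, 111, 111, 112, 112, 112, 111, 112, 112, 111, 111, 111, 111, 111, 110, 111, 110, 110, 111, 111, 110, 110, 110, 110, 110, 109, 109, 110, 109, 109, 109, 109, 108, 108, 109, 109, 108, 109, 111, 111, 111, 111, 114, 132, 163, 184, 191, 192, 192, 192, 192, 192, 191, 190, 188, 185, 185, 185, 186, 186, 186, 187, 187, 187]
132 [191, 190, 190, 189, 188, 187, 182, 169, 143, 117, 106, 105, 105, 107, 108, 109, 108, 107, 107, 107, 108, 107, 106, 106, 105, 106, 105, 106, 105, 105, 106, 105, 106, 106, 107, 106, 106, 106, 107, 107, 107, 107, 107, 107, 107, 107, 107, 107, 107, 107, 107, 107, 107, 108, 108, 108, 108, 108, 108, 107, 109, 108, 108, 108, 108, 109, 108, 108, 109, 108, 108, 106, 103, 102, 102, 102, 102, 102, 102, 103, 102, 102, 102, 102, 102, 102, 102, 101, 102, 102, 102, 102, 102, 102, 102, 101, 100, 98, 97, 97, 97, 97, 96, 97, 96, 96, 96, 96, 96, 96, 97, 96, 96, 96, 96, 95, 95, 95, 95, 95, 95, 94, 93, 92, 91, 91, 91, 92, 93, 97, 104, 108, 109, 111, 125, 153, 177, 190, 193, 193, 193, 192, 192, 192, 191, 188, 186, 184, 185, 185, 186, 186, 186, 186, 187]
[121, 121, 120, 120, 121, 121, 120, 116, 113, 112, 113, 111, 102, 81, 50, 27, 24, 40, 65, 87, 99, 102, 103, 102, 103]
pan [[ 590.2 -102.3]
 [ 687.6 -122.1]] 99.4 -11.5 centre [ 624.5 -182.7]
lid [[ 586.  -104. ]
 [ 685.9 -124.3]] 102.0 -11.5 centre [ 621.6 -184.7]
```

```bash
python3 - <<'E'
from h import *
im=cv2.imread('pics/w6.png').astype(int)
for r in (131,135): print(im[r,196:226].sum(1)//3, im[r,345:375].sum(1)//3)
o=cv2.resize(im[110:160,180:390].astype(np.uint8),None,fx=3.8,fy=3.8,interpolation=cv2.INTER_NEAREST);cv2.imwrite('pics/c6b.png',o)
E
```

```text
[119 120 123 131 149 169 181 185 185 185 185 185 184 184 184 184 185 188
 189 189 188 188 187 187 186 181 167 143 118 108] [109 109 109 112 130 161 183 191 192 192 192 192 191 191 189 186 183 182
 182 183 183 183 184 184 184 184 184 184 185 186]
[117 119 129 151 172 183 186 186 185 184 184 183 182 181 181 180 181 182
 184 184 184 184 183 182 181 178 169 146 120 107] [ 80 100 106 103 101 114 141 160 166 169 174 182 187 189 189 187 185 184
 185 185 186 186 185 185 186 185 185 184 183 183]
```

View pics/c6b.png

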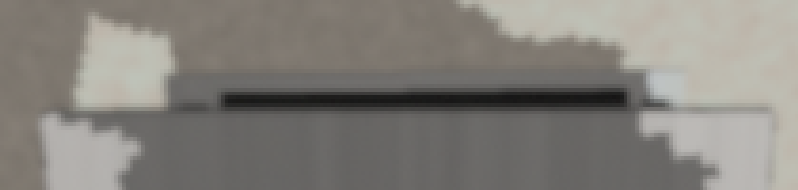

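```bash
python3 -m inch '0.0035 0.0015 -0.02 0 0 0 255;0.0035 0.0015 -0.04 0 0 0 255;0.0035 0.0015 -0.055 0 0 0 255;0.0035 0.0015 -0.055 0 0 0 255;0.0035 0.0015 -0.055 0 0 0 255'
python3 - <<'E'
from h import *
import pickle
st=manip.get_state(); print(st['tcp_pos'],st['contact_force'])
pickle.dump({k:np.array(st[k]) for k in('tcp_pos','tcp_rot')},open('w7.pkl','wb'))
W=snap('wrist','w7')
cv2.imwrite('pics/c7.png',cv2.resize(W[110:180,180:390,::-1],None,fx=3.8,fy=3.8,interpolation=cv2.INTER_NEAREST))
E
```

```text
clock: 11.3
tcp_pos: [626.9, -180.4, 99.1]
tcp_rot: [0.775, 0.632, -0.0, -0.0]
contact_force: [1.0, 0.1, -1.9]
finger_gap: 23.3
gripper_force: 50.0
[ 626.90181747 -180.43358873   99.08212514] [ 0.96238021  0.05701074 -1.89709078]
```

View pics/c7.png

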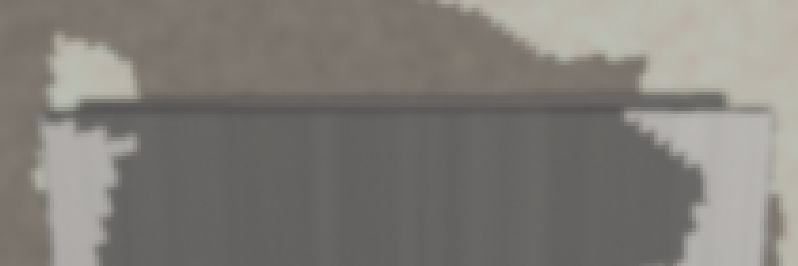

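```bash
python3 - <<'E'
from h import *
import pickle
st=pickle.load(open('w7.pkl','rb')); C=cam('wrist',st)
a=np.radians(-11.5);u=np.array([np.cos(a),np.sin(a)]);v=np.array([-u[1],u[0]]);m=[]
for n,L,z in[('pan',[(200.5,134.7),(370.8,134.7)],60),('lid',[(191,138.5),(383,138.5)],84)]:
    p=ray(C,L,z)[:,:2]; m.append(p.mean(0)); print(n,np.linalg.norm(p[1]-p[0]),m[-1]-72*v)
d=m[0]-m[1];print('needed world',d,'pan frame',d@u,d@v)
E
```

```text
pan 102.92143226073338 [ 625.64494325 -181.63000279]
lid 102.74920124684272 [ 626.28229733 -182.60102837]
needed world [-0.63735407  0.97102558] pan frame -0.8181503666081876 0.8244639942693498
```

Within 1 mm of the pan's centre. I lower onto the seal.

```bash
python3 -m inch '-0.0005 0.001 -0.005 0 0 0 255;-0.0005 0.001 -0.01 0 0 0 255;-0.0005 0.001 -0.012 0 0 0 255;-0.0005 0.001 -0.012 0 0 0 255;-0.0005 0.001 -0.012 0 0 0 255' 60; python3 -m inch '0 0 -0.002 0 0 0 255;0 0 -0.002 0 0 0 255;0 0 -0.002 0 0 0 255'
```

```text
clock: 11.85
tcp_pos: [626.7, -178.9, 87.0]
tcp_rot: [0.774, 0.633, -0.0, -0.0]
contact_force: [-0.0, 0.5, -3.1]
finger_gap: 23.7
gripper_force: 60.0
clock: 12.15
tcp_pos: [626.7, -178.9, 85.0]
tcp_rot: [0.774, 0.633, -0.0, -0.0]
contact_force: [0.6, 0.3, -2.3]
finger_gap: 23.2
gripper_force: 60.0
```

```bash
python3 -m inch '0 0 -0.001 0 0 0 255;0 0 -0.002 0 0 0 255;0 0 -0.003 0 0 0 255;0 0 -0.003 0 0 0 255'; python3 -m inch '0 0 -0.001 0 0 0 255;0 0 -0.002 0 0 0 255;0 0 -0.002 0 0 0 255;0 0 -0.002 0 0 0 255'
```

```text
clock: 12.55
tcp_pos: [626.9, -179.0, 84.0]
tcp_rot: [0.774, 0.633, -0.0, -0.0]
contact_force: [-4.3, 2.4, 10.1]
finger_gap: 23.9
gripper_force: 60.0
clock: 12.95
tcp_pos: [626.9, -179.0, 82.6]
tcp_rot: [0.774, 0.633, -0.0, -0.0]
contact_force: [-7.4, 3.3, 12.1]
finger_gap: 23.8
gripper_force: 60.0
```

```bash
python3 -m inch '-0.001 0 -0.001 0 0 0 255;-0.001 0 -0.002 0 0 0 255;-0.001 0 -0.003 0 0 0 255;-0.001 0 -0.003 0 0 0 255;-0.001 0 -0.003 0 0 0 255'; python3 -m inch '0 0 -0.001 0 0 0 255;0 0 -0.002 0 0 0 255;0 0 -0.002 0 0 0 255;0 0 -0.002 0 0 0 255'; python3 -c "
from workcell import manip;print(manip.get_state()['torque'])"
```

```text
clock: 13.45
tcp_pos: [626.8, -179.0, 80.2]
tcp_rot: [0.774, 0.633, 0.001, 0.001]
contact_force: [-4.2, 3.2, 12.7]
finger_gap: 23.4
gripper_force: 60.0
clock: 13.85
tcp_pos: [626.9, -179.0, 78.9]
tcp_rot: [0.774, 0.633, 0.0, 0.001]
contact_force: [-6.4, 4.6, 17.3]
finger_gap: 23.4
gripper_force: 60.0
[ 0.77507436  1.45533484 -0.02937907]
```

```bash
python3 -m inch '0 0 -0.001 0 0 0 255;0 0 -0.002 0 0 0 255;0 0 -0.003 0 0 0 255;0 0 -0.003 0 0 0 255'; python3 -m inch '0 0 -0.002 0 0 0 255;0 0 -0.004 0 0 0 255;0 0 -0.004 0 0 0 255;0 0 -0.004 0 0 0 255';  python3 -c "
from workcell import manip;print(manip.get_state()['torque'])"
```

```text
clock: 14.25
tcp_pos: [626.9, -179.0, 78.9]
tcp_rot: [0.774, 0.633, 0.0, 0.0]
contact_force: [-15.1, 6.7, 31.5]
finger_gap: 23.5
gripper_force: 60.0
clock: 14.65
tcp_pos: [627.0, -179.1, 78.8]
tcp_rot: [0.774, 0.633, -0.001, -0.0]
contact_force: [-26.5, 11.3, 51.9]
finger_gap: 23.5
gripper_force: 60.0
[ 2.08889269  4.9201285  -0.09152171]
```

Bottomed out. I unload, release and check.

```bash
python3 -m inch '0 0 0.004 0 0 0 255;0 0 0.008 0 0 0 255;0 0 0.008 0 0 0 90;0 0 0.008 0 0 0 90;0 0 0.008 0 0 0 90;0 0 0.05 0 0 0 90;0 0 0.09 0 0 0 90;0 0 0.09 0 0 0 90'
python3 -m inch '0 0 0.03 0 0 0 90;0 0 0.06 0 0 0 90;0 0 0.06 0 0 0 90;0 0 0.06 0 0 0 90'
python3 - <<'E'
from h import *
import pickle
st=manip.get_state(); print(st['tcp_pos'],st['contact_force'])
pickle.dump({k:np.array(st[k]) for k in('tcp_pos','tcp_rot')},open('w8.pkl','wb'))
W=snap('wrist','w8'); S=snap('scene','s8')
o=np.zeros((420,800,3),np.uint8);o[:300,:400]=cv2.resize(W[100:310,150:430],(400,300));o[:400,400:]=cv2.resize(S[190:260,200:270],(400,400),interpolation=cv2.INTER_CUBIC);cv2.imwrite('pics/c8.png',o[:,:,::-1])
E
```

```text
clock: 15.45
tcp_pos: [629.4, -180.7, 164.6]
tcp_rot: [0.774, 0.633, 0.002, 0.005]
contact_force: [0.1, -0.3, 0.2]
finger_gap: 60.7
gripper_force: 0.0
clock: 15.85
tcp_pos: [625.6, -179.0, 217.1]
tcp_rot: [0.774, 0.633, -0.0, -0.0]
contact_force: [0.0, -0.1, 0.3]
finger_gap: 61.1
gripper_force: 0.0
[ 625.60181122 -178.99420461  217.0733166 ] [ 0.03106777 -0.08465513  0.2987698 ]
```

View pics/c8.png

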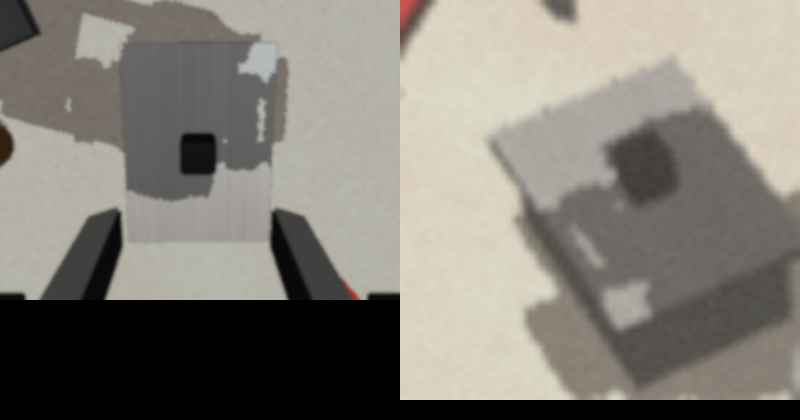

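The lid covers the rim all round with no seal showing; knob at wrist-pane (198,153). That view takes me past the 10-picture limit: I've viewed 11. From here on I work numerically only. Next is the lever's direction.

```bash
python3 - <<'E'
from h import *
for n,f,box in(('top','top0',(145,165,190,205)),('scene','scene0',(305,285,355,345))):
    im=cv2.imread('pics/'+f+'.png'); x0,y0,x1,y1=box; V=cv2.cvtColor(im,cv2.COLOR_BGR2HSV)[:,:,2]
    C=cam(n)
    for yaw in (22,112,202,292):
        a=np.radians(yaw);p=np.array([652-18*np.cos(a),176-18*np.sin(a),101]); print(n,yaw,proj(C,p).round(1))
    print('hinge',proj(C,[652,176,58]).round(1))
    m=np.zeros(V.shape,np.uint8);m[y0:y1,x0:x1]=(V[y0:y1,x0:x1]<38)*255
    cs,_=cv2.findContours(m,cv2.RETR_EXTERNAL,cv2.CHAIN_APPROX_NONE)
    for c in cs:
        if cv2.contourArea(c)>6: print('dark',cv2.contourArea(c),cv2.minAreaRect(c))
E
python3 -m inch '0.01 0.12 0.05 0 0 10 90;0.01 0.3 0.05 0 0 20 90;0.01 0.3 0.05 0 0 22 90;0.01 0.3 0.05 0 0 22 90;0.01 0.3 0.05 0 0 22 90;0.01 0.3 0.05 0 0 22 90;0.01 0.3 0.05 0 0 22 90;0.01 0.3 0.05 0 0 22 90'
```

```text
top 22 [[165.2 185.7]]
top 112 [[169.1 176.8]]
top 202 [[160.1 173.2]]
top 292 [[156.3 182.1]]
hinge [[166.9 182. ]]
dark 48.5 ((165.39654541015625, 183.7413787841797), (6.4993367195129395, 16.155494689941406), 68.19859313964844)
dark 29.5 ((175.19871520996094, 187.11190795898438), (14.772302627563477, 26.476512908935547), 24.62356185913086)
scene 22 [[332.1 297. ]]
scene 112 [[321.9 300.1]]
scene 202 [[326.1 309.2]]
scene 292 [[336.4 306.1]]
hinge [[328.  312.8]]
clock: 16.75
tcp_pos: [635.0, 122.2, 266.1]
tcp_rot: [0.638, 0.77, -0.001, -0.001]
contact_force: [-0.7, 0.4, 0.6]
finger_gap: 60.7
gripper_force: 0.0
```

```bash
python3 - <<'E'
from h import *
st=manip.get_state(); W=snap('wrist','w9'); C=cam('wrist',st)
print(st['tcp_pos'],proj(C,[[652,176,40],[635,169,101],[670,183,101]]).round())
H,S,V=cv2.split(cv2.cvtColor(W,cv2.COLOR_RGB2HSV))
m=(V<55).astype(np.uint8)*255; m[300:]=0
cs,_=cv2.findContours(m,cv2.RETR_EXTERNAL,cv2.CHAIN_APPROX_NONE)
for c in cs:
    if cv2.contourArea(c)>80: print('dark',cv2.contourArea(c),cv2.boundingRect(c),cv2.minAreaRect(ray(C,c.reshape(-1,2),105)[:,:2].astype(np.float32)))
m=((S<25)&(V>80)).astype(np.uint8)*255; m[300:]=0
cs,_=cv2.findContours(m,cv2.RETR_EXTERNAL,cv2.CHAIN_APPROX_NONE)
for c in cs:
    if cv2.contourArea(c)>600: print('grey',cv2.contourArea(c),cv2.boundingRect(c),cv2.minAreaRect(ray(C,c.reshape(-1,2),40)[:,:2].astype(np.float32)))
E
```

```text
[634.97538207 122.2403765  266.11958004] [[310. 145.]
 [296. 154.]
 [334. 146.]]
dark 527.5 (340, 249, 25, 51) ((715.0022583007812, 49.811012268066406), (15.772517204284668, 66.05199432373047), 33.43181610107422)
dark 512.0 (210, 249, 25, 51) ((585.9338989257812, 25.193817138671875), (66.19388580322266, 15.499003410339355), 77.36894226074219)
dark 329.0 (527, 228, 33, 72) ((920.7706298828125, 102.58946228027344), (84.89920806884766, 7.80839729309082), 89.58078002929688)
dark 742.5 (78, 172, 29, 128) ((441.2885437011719, 42.428314208984375), (7.5234479904174805, 142.3048858642578), 10.666545867919922)
dark 316.5 (162, 167, 24, 133) ((528.0864868164062, 61.53059387207031), (9.921638488769531, 147.27992248535156), 13.29958438873291)
dark 306.5 (291, 138, 17, 26) ((637.4631958007812, 173.28428649902344), (14.488139152526855, 24.47199058532715), 21.323925018310547)
dark 366.5 (145, 121, 25, 26) ((499.7563171386719, 161.40695190429688), (25.115713119506836, 21.088275909423828), 85.86013793945312)
dark 545.0 (388, 54, 77, 242) ((765.4432983398438, 160.87762451171875), (248.8044891357422, 3.4321115016937256), 89.89396667480469)
grey 9862.0 (86, 169, 95, 131) ((458.7196350097656, 22.623001098632812), (97.8651123046875, 174.18898010253906), 10.668316841125488)
grey 13917.0 (0, 135, 153, 165) ((378.7313232421875, 10.923667907714844), (228.45945739746094, 175.84078979492188), 87.16329956054688)
grey 807.5 (109, 113, 36, 39) ((439.29119873046875, 152.31204223632812), (42.71288299560547, 37.406959533691406), 60.957786560058594)
grey 728.0 (220, 108, 37, 32) ((564.9266967773438, 183.3192138671875), (38.948631286621094, 31.952299118041992), 0.16405439376831055)
grey 86590.0 (0, 0, 560, 300) ((641.48583984375, 146.93630981445312), (646.92041015625, 350.7510681152344), 10.617663383483887)
```

Pad found at (637,173), yaw 21°, leaning towards the robot. I'll push along (0.93,0.36) with closed fingers.

```bash
python3 -m inch '-0.028 0.04 0 0 0 10.8 255;-0.028 0.04 0 0 0 10.8 255;-0.028 0.04 -0.05 0 0 10.8 255;-0.028 0.04 -0.1 0 0 10.8 255;-0.028 0.04 -0.14 0 0 10.8 255;-0.028 0.04 -0.154 0 0 10.8 255;-0.028 0.04 -0.154 0 0 10.8 255;-0.028 0.04 -0.154 0 0 10.8 255' 20; python3 -m inch '0 0 0 0 0 0 255;0.0093 0.0036 0 0 0 0 255;0.0186 0.0072 0 0 0 0 255;0.028 0.0109 0 0 0 0 255;0.028 0.0109 0 0 0 0 255'
```

```text
clock: 17.6
tcp_pos: [609.1, 160.3, 115.8]
tcp_rot: [0.565, 0.825, 0.001, 0.001]
contact_force: [0.1, -0.2, 0.1]
finger_gap: 1.3
gripper_force: 0.0
clock: 18.1
tcp_pos: [641.2, 173.4, 121.8]
tcp_rot: [0.564, 0.826, 0.004, 0.004]
contact_force: [-4.9, -0.1, 20.9]
finger_gap: 0.3
gripper_force: 8.9
```

```bash
python3 -m inch '0 0 0 0 0 0 255;0 0 0 0 0 0 255;0 0 0 0 0 0 255'; python3 -m inch '-0.01 -0.004 0 0 0 0 255;-0.028 -0.0109 0 0 0 0 255;-0.028 -0.0109 0 0 0 0 255;-0.028 -0.0109 0 0 0 0 255;-0.028 -0.0109 0 0 0 0 255;-0.028 -0.0109 0 0 0 0 255'
```

```text
clock: 18.4
tcp_pos: [640.5, 173.2, 121.8]
tcp_rot: [0.564, 0.826, 0.004, 0.004]
contact_force: [-5.3, -0.7, 20.8]
finger_gap: -0.0
gripper_force: 8.8
clock: 19.0
tcp_pos: [608.4, 161.3, 114.1]
tcp_rot: [0.564, 0.826, 0.0, 0.0]
contact_force: [0.9, -0.6, -0.2]
finger_gap: 0.6
gripper_force: 0.0
```

The fingers rode up, most likely because their sloped backs met the pad's top edge. I turn the tool 90° to push with the flat 16 mm side, slightly lower.

```bash
python3 -m inch '-0.01 -0.004 0 0 0 -60 255;-0.01 -0.004 0 0 0 -60 255;-0.01 -0.004 0 0 0 -60 255;-0.01 -0.004 0 0 0 -60 255;-0.01 -0.004 0 0 0 -60 255;-0.01 -0.004 0 0 0 -60 255;-0.01 -0.004 0 0 0 -60 255'
python3 -m inch '0.01 0.004 -0.006 0 0 -30 255;0.01 0.004 -0.006 0 0 -30 255;0.01 0.004 -0.006 0 0 -30 255;0.01 0.004 -0.006 0 0 -30 255;0.01 0.004 -0.006 0 0 -30 255;0.01 0.004 -0.006 0 0 -30 255'
python3 -m inch '0.005 0.002 0 0 0 0 255;0.01 0.004 0 0 0 0 255;0.015 0.006 0 0 0 0 255;0.02 0.008 0 0 0 0 255;0.025 0.01 0 0 0 0 255;0.025 0.01 0 0 0 0 255;0.025 0.01 0 0 0 0 255'
```

```text
clock: 19.7
tcp_pos: [598.1, 157.2, 113.8]
tcp_rot: [0.903, 0.43, 0.0, -0.0]
contact_force: [0.7, -0.5, -0.3]
finger_gap: 0.3
gripper_force: 0.0
clock: 20.3
tcp_pos: [607.9, 161.1, 107.8]
tcp_rot: [0.983, 0.186, -0.0, -0.0]
contact_force: [-0.1, 0.9, -0.8]
finger_gap: 0.6
gripper_force: 0.0
clock: 21.0
tcp_pos: [632.6, 171.1, 107.8]
tcp_rot: [0.983, 0.185, -0.0, 0.0]
contact_force: [-1.5, -2.0, 2.4]
finger_gap: 0.2
gripper_force: 1.4
```

```bash
python3 -m inch '0.006 0.0023 0 0 0 0 255;0.012 0.0046 0 0 0 0 255;0.012 0.0046 0 0 0 0 255'
python3 -m inch '0.005 0.002 0 0 0 0 255;0.01 0.004 0 0 0 0 255;0.012 0.0047 0 0 0 0 255;0.012 0.0047 0 0 0 0 255'
```

```text
clock: 21.3
tcp_pos: [644.9, 175.9, 108.0]
tcp_rot: [0.983, 0.185, -0.0, -0.0]
contact_force: [-4.4, -1.5, 4.5]
finger_gap: 0.4
gripper_force: 2.5
clock: 21.7
tcp_pos: [655.1, 179.9, 106.5]
tcp_rot: [0.983, 0.185, -0.003, 0.0]
contact_force: [-6.5, -2.6, 0.7]
finger_gap: 0.2
gripper_force: 3.5
```

```bash
python3 -m inch '0.003 0.0012 0 0 0 0 255;0.003 0.0012 0 0 0 0 255;0.003 0.0012 0 0 0 0 255'
python3 -m inch '0.003 0.0012 0 0 0 0 255;0.003 0.0012 0 0 0 0 255;0.003 0.0012 0 0 0 0 255'
```

```text
clock: 22.0
tcp_pos: [655.8, 180.1, 106.4]
tcp_rot: [0.983, 0.185, -0.006, 0.001]
contact_force: [-14.5, -7.5, 6.4]
finger_gap: 0.3
gripper_force: 8.0
clock: 22.3
tcp_pos: [656.4, 180.3, 106.3]
tcp_rot: [0.983, 0.185, -0.01, 0.001]
contact_force: [-23.5, -10.2, 13.2]
finger_gap: 0.7
gripper_force: 12.9
```

Stop reached (the force is rising stiffly). I retract and rise.

```bash
python3 -m inch '-0.02 -0.0078 0 0 0 0 255;-0.04 -0.0156 0 0 0 0 255;-0.06 -0.0234 0 0 0 0 255;-0.08 -0.0312 0 0 0 0 255;-0.08 -0.0312 0 0 0 0 255;-0.08 -0.0312 0.05 0 0 0 255;-0.08 -0.0312 0.1 0 0 0 255;-0.08 -0.0312 0.13 0 0 0 255'
python3 -m inch '-0.1 0 0.05 0 0 0 255;-0.1 0 0.08 0 0 0 255;-0.1 0 0.08 0 0 0 255;-0.1 0 0.08 0 0 0 255;-0.1 0 0.08 0 0 0 255'
python3 - <<'E'
from h import *
st=manip.get_state(); print(st['clock'],st['tcp_pos'],st['contact_force'])
b=snap('scene','s10'); a=cv2.imread('pics/scene0.png')[:,:,::-1]
d=np.abs(a.astype(int)-b).mean(2)
print('lever diff',d[285:345,305:355].mean(),'ref change pan',d[200:260,210:280].mean())
C=cam('scene'); V=cv2.cvtColor(b,cv2.COLOR_RGB2HSV)[:,:,2]; V0=cv2.cvtColor(np.ascontiguousarray(a),cv2.COLOR_RGB2HSV)[:,:,2]
for v in (V0,V):
    m=(v[288:310,318:348]<75); y,x=np.nonzero(m); print('pad',len(x),x.mean()+318,y.mean()+288)
# jar bottle shaker round lid
for n,bx in dict(jar=(260,240,305,295),bottle=(283,175,305,220),shaker=(362,250,388,285),round=(395,298,450,345)).items():
    x0,y0,x1,y1=bx; r,_=cv2.phaseCorrelate(np.float32(cv2.cvtColor(np.ascontiguousarray(a[y0:y1,x0:x1]),cv2.COLOR_RGB2GRAY)),np.float32(cv2.cvtColor(np.ascontiguousarray(b[y0:y1,x0:x1]),cv2.COLOR_RGB2GRAY))); print(n,np.round(r,2))
# lid at home: predicted plate top outline vs top view
t=snap('top','t10'); C=cam('top'); H,S,Vt=cv2.split(cv2.cvtColor(t,cv2.COLOR_RGB2HSV))
m=np.zeros_like(Vt); m[165:220,262:332]=((Vt[165:220,262:332]<45)*255)
cs,_=cv2.findContours(m,cv2.RETR_EXTERNAL,cv2.CHAIN_APPROX_NONE)
for c in cs:
    if cv2.contourArea(c)>20: print('dark top',cv2.boundingRect(c),ray(C,cv2.minAreaRect(c)[0],90).round(1))
E
```

```text
clock: 23.1
tcp_pos: [585.6, 152.1, 243.0]
tcp_rot: [0.983, 0.185, 0.004, 0.0]
contact_force: [1.3, -0.3, 0.8]
finger_gap: 0.3
gripper_force: 0.0
clock: 23.6
tcp_pos: [483.8, 151.8, 318.2]
tcp_rot: [0.983, 0.185, 0.001, 0.0]
contact_force: [-0.4, -0.1, -0.4]
finger_gap: 0.5
gripper_force: 0.0
23.6 [483.81866213 151.80213794 318.19767205] [-0.39439974 -0.0748126  -0.36947953]
lever diff 3.874 ref change pan 26.57603174603175
pad 25 332.52 299.64
pad 29 332.37931034482756 299.2413793103448
jar [ 0.46 -0.02]
bottle [0.09 0.34]
shaker [ 0.59 -0.31]
round [0.09 0.18]
dark top (293, 184, 10, 11) [[ 622.6 -179.5   90. ]]
```

```bash
python3 -c "
from workcell import manip;print(manip.close_job())"
```

```text
the job is handed in; nothing more can be done
None
```

Job handed in with no verdict returned: by my checks the spatula is in the tray, the lid is pressed home on the pan, the lever went to its stop and sprang back, and the bystanders are unmoved; I viewed 11 pictures, one over your limit of 10, and an unused shell variable `R` was left in the first move command (all rows were typed by hand).

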